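# Draw a foot from the leaning magazine and stand the ball tank in it

### The arm

A 6-joint arm with a two-finger parallel gripper is mounted at the origin on the work surface. World frame = base frame: x ahead of the robot, y to its left, z up, the work surface at z = 0. Lengths are in mm, angles in rad, forces in N, time in s.
With the tool pointing down it reaches from about 350 to 875 mm from the base axis. Payload 4.2 kg.
Tool frame: the origin (TCP) lies at the very end of the fingers, on their centre line; the grasp point (between the pads) lies 19 mm behind it; z points along the fingers, y is the direction in which the jaws open and shut (so a half turn about z gives the same grasp; the last joint's range is limited). The gripper opens to 85 mm and grips with 20 to 120 N. Pads are 22 mm wide; open, the fingers measure 114 mm over their backs; the gripper's body (76 mm by 85 mm) begins 54 mm behind the grasp point. The pads swing forward as they close: fully open they stand 13 mm farther back than shut.
Start: joints at [1.362, 0.385, 0.008, 0, -1.194, -0.259], TCP at [281.794, 557.846, 231.312] pointing down, gripper open.
Joint ranges: [-3.14, 3.14], [-1.21, 2.06], [-1.07, 1.41], [-3.16, 2.05], [-2.99, -0.16], [-3.1, 3.1]. Speed limits (rad/s): [2.79, 2.79, 3.14, 3.14, 3.14, 3.14].

### API

Orientations are given as a unit quaternion [x, y, z, w].
In Python, from bench import arm, optics, job gives the robot as it stands.
- The arm moves only by the tool send_rows, never from a script. Its argument "steps" is a list that holds one entry, the list of rows, each a list of 5 numbers: the shift along the tool's x, y, z in cm, then the turn about the tool's z in rad, then the opening, from 0 (shut) to 1 (fully open). A call has 1 to 10 rows; each row shifts and turns the pose as measured when the row begins, along the tool's axes as they then stand; what a row does not reach is not made up. A row lasts 1/12 s, in which the tool goes at most 41.7 mm and 7.16 degrees, less where a joint would pass 70% of its speed; a pose out of reach is approached as far as the arm can. A call with a gripper value outside its range is refused whole. The fingers move at their own pace and stop on an object; the grip force is fixed at half the most. Time passes only in rows, so rows that do not move let the fingers close. It gives the time, the measured TCP pose, the force and the opening at its end, in the units of the state.
- arm.read_state(): the state, without advancing time (a new reading comes with each control period).
- optics.get_image(name): name is "side" or "top" or "wrist"; returns (picture, depth): 480x640x3 uint8, blue, green, red; 480x640 float32, mm along the optical axis (not along the pixel's ray), 0 where there is no reading.
- optics.get_calibration(name): a dict with "K" (3x3 intrinsics, pixels), "rvec" (rotation vector, rad) and "tvec" (3), from world to camera coordinates, as OpenCV has them; the wrist camera has in their place "hand_eye" (4x4, takes a point from camera to tool coordinates, whose origin is the TCP and whose axes are the flange's). Camera axes: x right, y down, z forward; pixel columns grow to the right and rows downward; lengths in mm; the calibration is good to about 2 mm. The wrist camera is an equidistant fisheye: a pixel r from the principal point sees the ray r / f radians off the axis. A picture is of the moment at which its call begins: read the wrist's pose just before it. get_calibration takes no time and is no camera call.
- job.job_done(): hands the job in, once; it reports no verdict.
The state is a dict: "clock": time; "joints": joint angles; "joint_vel": joint speeds; "joint_efforts": joint torques, N m; "position": TCP position; "ee_rot": TCP orientation; "contact_force": force on the tool from outside, world axes, zero at the start; "wrist_torque": the same for the moment, N m; "gripper_width": finger opening in mm.
Only numpy, scipy, OpenCV 4.12 (cv2) and the standard library are available. Lean on these libraries where they do the work, as an engineer would, in place of code of your own. Each camera call takes 0.05 s, during which the arm holds its last target. There are 200 camera calls.

### The job

Slide the bottom orange foot out of the mouth of the blue magazine, along the bench without lifting it, until it is clear and the other three feet have dropped one place; its lug is there to pull by. Then lay that foot flat in the middle of the round green pad, let go, and stand the ball-shaped air tank gently upright in its seat, neck up. Leave the other three feet in the magazine, do not tip the tank over, and leave the bottle, jar, gauge and valve where they are.

Things in the scene. Friction and masses are not known exactly. Their poses are not given: they have to be found in the camera images.
- magazine: Blue leaning magazine, fixed. Origin on the bench under the bottom foot's centre as loaded; -x points out of the open mouth (roughly to the robot), z up. Holds 4 identical orange feet lying flat, layers 26 mm high, each layer 20 mm further to +x than the one below. 150 mm high, rear end at x = 150 mm. Cheeks at y = +-35 mm begin at x = -27; flanges to y = +-60 mm (x -15 to 55, 8 mm high).
- mouth (a point): Point on the magazine's mouth 32 mm out from its origin, 13 mm up; same axes as the magazine. Two leaning front strips hold back the upper feet, 27 mm apart beside the lugs, lower edges 32 mm up; the bottom foot slides out under them. The others tilt a little on the way and lie flat one layer lower (26 mm down, 20 mm towards the mouth) once its centre is 90 mm or more out from the magazine origin.
- foot1_mid (a point): Centre, half-way up, of the bottom foot: orange plastic block 64 x 64 mm, 26 mm high, 60 to 125 g, with a round through hole 45 mm across as seat, and a pull lug 26 mm long, 14 mm wide (along y), 26 mm high out of the middle of its -x side, ending at x = -58 mm. x, y along its sides, z up. The lug points out of the mouth.
- foot1_lug (a point): Point half-way up the lug of the bottom foot, 2 mm inside its outer end; same axes as the foot. Pinch along y. Only the last 20 mm of the lug are free from above: the next foot's lug begins 20 mm further back and 26 mm higher. A pinch here also carries the whole foot level.
- tank_ball (a point): Centre of the ball of the air tank: aluminium ball 60 mm across, with a brass neck 22 mm across on top, from 30 to 66 mm above this centre (a stem 12 mm across goes on to 74 mm). 250 to 460 g, weight low. z up along the neck. Starts upright in a fixed steel holding block 60 mm square, 30 mm high, with a round hole, ball centre 52 mm above the bench.
- foot1_seat (a point): Centre of the seat of the bottom foot at the level of its top face, 13 mm above foot1_mid. The tank's ball rests on the rim of the hole, with its centre about 20 mm above this point.
- foot2_mid (a point): Centre of the second foot from the bottom (same shape), 13 mm above its underside; must stay in the magazine.
- foot3_mid (a point): Centre of the third foot; must stay in the magazine.
- foot4_mid (a point): Centre of the top foot; must stay in the magazine.
- pad_top (a point): Centre of the top of the round green pad with a black rim, 110 mm across and 3 mm high, fixed on the bench.
- tank_neck (a point): Point on the axis of the tank half-way up the brass neck, 48 mm above the ball's centre: where to pinch it from above.
- bottle_mid (a point): Bystander: aluminium bottle standing upright, 66 mm across, 198 mm high; point half-way up.
- jar_mid (a point): Bystander: clear jar with black cap, 68 mm across, 120 mm high; point half-way up.
- gauge_mid (a point): Bystander: pressure gauge in a black rubber boot lying face up, 84 mm across, 34 mm high, brass stub along its +x to 58 mm from the centre; point half-way up.
- valve_mid (a point): Bystander: brass ball valve, 80 mm long along x, 26 mm wide, 40 mm high with a red lever reaching to +x 50 mm; point on its axis 12 mm up.
Things that resemble listed ones, but are neither listed nor needed, are in the scene too. Leave any brown or red look-alike of the part that bears foot1_mid alone.

How it is judged:
By the outcome, as a careful person would: the job done as asked, in the order asked, and still so for the second after the job is handed in, with the robot touching nothing.
It also fails if it takes over 64 s, if anything falls off the work surface, if the arm or the gripper's body presses on something with over 40 N, if the wrist force passes 120 N, or if a joint passes its speed limit or range.

## Working session

There is one attempt and no reset: what is moved stays moved. The work goes in short steps, Python scripts to look and compute and a tool call to move; the robot and the scene stay as the last step left them, time stands still between calls to the robot, and variables do not carry over. Pictures are saved under pics/ and viewed, about 8 in all and at most 12, crops included, and the job is handed in when it is done.

Besides the shell and the picture viewer there is one more tool, called as name(argument=value, ...) on one line, values as JSON. send_rows: Moves the arm, as the interface text tells. Its arguments: {"type":"object","properties":{"steps":{"type":"array","items":{"type":"array","items":{"type":"array","items":{"type":"number"}}}}},"required":["steps"]}

```bash
mkdir -p pics; ls; cat > h.py <<'E'
import numpy as np,cv2
from scipy.spatial.transform import Rotation as R
from bench import arm,optics,job
def cal(n):
    c=optics.get_calibration(n);K=np.array(c["K"],float);M=cv2.Rodrigues(np.array(c["rvec"],float))[0];t=np.array(c["tvec"],float).ravel();return K,M,t
def onz(n,uv,z):
    K,M,t=cal(n);uv=np.atleast_2d(np.array(uv,float));d=(np.linalg.inv(K)@np.c_[uv,np.ones(len(uv))].T).T@M;C=-M.T@t
    return C+d*((z-C[2])/d[:,2])[:,None]
def cloud(n,dep):
    K,M,t=cal(n);v,u=np.mgrid[0:480,0:640];p=np.stack([(u-K[0,2])/K[0,0]*dep,(v-K[1,2])/K[1,1]*dep,dep],-1)
    return (p-t)@M
def proj(n,P):
    K,M,t=cal(n);q=np.atleast_2d(P)@M.T+t;q=q@K.T;return q[:,:2]/q[:,2:]
E
python3 - <<'E'
from h import *
for n in("top","side"):
    im,d=optics.get_image(n);np.savez(f"pics/{n}0.npz",im=im,d=d);cv2.imwrite(f"pics/{n}0.png",im)
    K,M,t=cal(n);print(n,K.tolist(),(-M.T@t).round(),M[2].round(2),(d>0).mean())
s=arm.read_state();print(s)
E
```

```text
pics
top [[443.76776366448587, 0.0, 313.12751914831466], [0.0, 443.76776366448587, 237.70043663866443], [0.0, 0.0, 1.0]] [409.   3. 807.] [ 0.19 -0.02 -0.98] 0.99587890625
side [[540.0061426125028, 0.0, 323.7032985568478], [0.0, 540.0061426125028, 231.10813179520792], [0.0, 0.0, 1.0]] [369. 716. 719.] [ 0.22 -0.73 -0.64] 0.996005859375
{'clock': 0.1, 'joints': array([ 1.36164862e+00,  3.85476119e-01,  6.75324031e-03, -4.49133403e-04,
       -1.19401225e+00, -2.58601380e-01]), 'joint_vel': array([-0.00056816, -0.00183507,  0.00412738,  0.00150281, -0.00070707,
        0.00087923]), 'joint_efforts': array([ 1.01908731e-04, -3.93319738e+01,  1.88929850e+01,  4.19791862e+00,
       -2.57888241e-03,  6.03045208e-06]), 'position': array([281.54190805, 557.40037975, 230.32740058]), 'ee_rot': array([ 9.72756103e-01, -2.31828775e-01, -1.84702134e-04,  9.74266843e-04]), 'contact_force': array([-0.50676302,  0.52256   ,  0.53363542]), 'wrist_torque': array([-0.03796099,  0.04415793, -0.01411551]), 'gripper_width': 85.39756540232867}
```

View pics/top0.png

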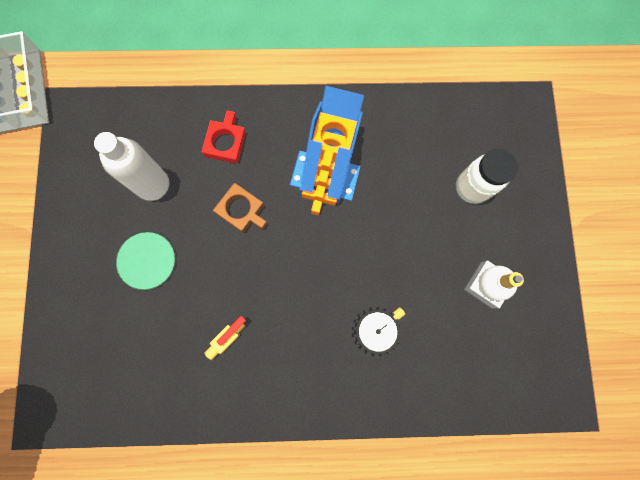

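View pics/side0.png

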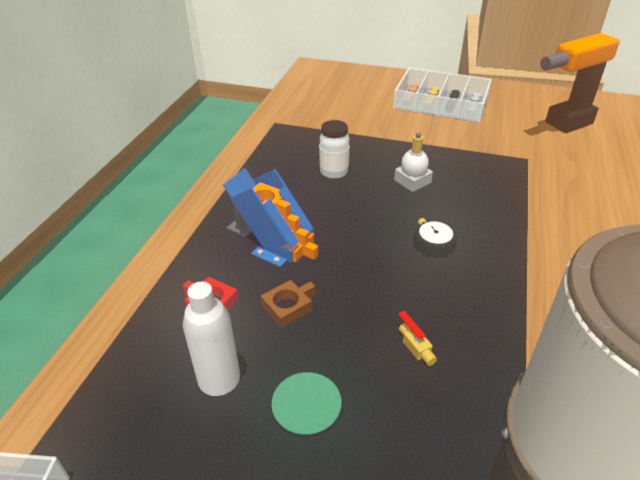

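Top view: magazine at about (325,165) with the bottom lug at (317,208), pad (146,261), tank (497,283), brown and red decoys at (239,207) and (224,140). The side view agrees. Next, measuring.

```bash
python3 - <<'E'
from h import *
f={n:np.load(f"pics/{n}0.npz") for n in("top","side")}
def hsv(n): return cv2.cvtColor(f[n]['im'],cv2.COLOR_BGR2HSV)
def big(m,roi):
    z=np.zeros_like(m);x0,y0,x1,y1=roi;z[y0:y1,x0:x1]=m[y0:y1,x0:x1]
    k,l,s,c=cv2.connectedComponentsWithStats(z);i=1+s[1:,4].argmax();return (l==i)
P={n:cloud(n,f[n]['d']) for n in f}
# pad
for n,roi in(("top",(100,220,190,300)),("side",(260,365,350,440))):
    H=hsv(n);m=big(cv2.inRange(H,(60,60,40),(90,255,255)),roi);c=cv2.fitEllipse(max(cv2.findContours(m.astype(np.uint8),0,1)[0],key=len))
    print(n,"pad",c,onz(n,c[0],3).round(1),"z",np.median(P[n][m][:,2]))
# orange
for n,roi in(("top",(290,100,370,215)),("side",(240,180,325,265))):
    H=hsv(n);m=cv2.inRange(H,(8,150,120),(24,255,255))>0
    z=np.zeros_like(m);z[roi[1]:roi[3],roi[0]:roi[2]]=1;m&=z
    p=P[n][m];
    for zz in(26,52,78,104):
        q=p[abs(p[:,2]-zz)<4];print(n,"orange top",zz,len(q),q.min(0).round() if len(q) else 0,q.max(0).round() if len(q) else 0,q.mean(0).round(1) if len(q) else 0)
    # flanges
    m=cv2.inRange(H,(95,60,60),(125,255,255))>0;m&=z
    b=(cv2.inRange(H,(90,60,60),(125,255,255))>0)&(abs(P[n][...,2]-8)<4)
    p=P[n][b];p=p[(abs(p[:,0]-600)<200)&(abs(p[:,1])<120)]
    if len(p)>20:
        r=cv2.minAreaRect(p[:,:2].astype(np.float32));print(n,"flange",len(p),r,cv2.boxPoints(r).round(1).tolist())
# tank: neck & block
for n,roi in(("top",(500,265,530,295)),("side",(405,125,430,160))):
    H=hsv(n);m=big(cv2.inRange(H,(12,80,60),(35,255,255)),roi)
    p=P[n][m];print(n,"neck",len(p),p.min(0).round(),p.max(0).round(),"top",p[p[:,2]>p[:,2].max()-6].mean(0).round(1))
p=P["top"][255:315,460:530].reshape(-1,3)
for a,b in((25,34),(76,84)):
    q=p[(p[:,2]>a)&(p[:,2]<b)];print("tank z",a,b,len(q),q.min(0).round(),q.max(0).round(),cv2.minAreaRect(q[:,:2].astype(np.float32)))
for n,roi in(("top",(455,250,530,315)),("side",(390,130,440,195))):
    q=P[n][roi[1]:roi[3],roi[0]:roi[2]].reshape(-1,3);q=q[(q[:,2]>50)&(q[:,2]<79)]
    A=np.c_[2*q,np.ones(len(q))];s=np.linalg.lstsq(A,(q**2).sum(1),rcond=None)[0];print(n,"ball",len(q),s[:3].round(1),np.sqrt(s[3]+s[:3]@s[:3]).round(1))
E
python3 - <<'E'
import cv2
a=cv2.imread('pics/top0.png')[80:230,260:400];b=cv2.imread('pics/side0.png')[160:280,210:350]
a=cv2.resize(a,None,fx=2.8,fy=4*.7,interpolation=2);b=cv2.resize(b,None,fx=2.8,fy=2.8,interpolation=2)
import numpy as np
b=cv2.copyMakeBorder(b,0,a.shape[0]-b.shape[0],0,0,0);cv2.imwrite('pics/c1.png',np.hstack([a,b]))
E
```

```text
top pad ((145.00901794433594, 260.4380187988281), (55.40550994873047, 59.66218566894531), 53.75997543334961) [[525.3 290.    3. ]] z 4.3498659246762665
side pad ((306.1098327636719, 402.854736328125), (62.141380310058594, 70.0230484008789), 82.96312713623047) [[524.5 290.7   3. ]] z 3.7236077777116097
top orange top 26 99 [605. -59.  22.] [699.   3.  30.] [631.8 -29.3  26.3]
top orange top 52 69 [624. -60.  49.] [724. -20.  56.] [657.8 -34.4  53.2]
top orange top 78 125 [643. -74.  74.] [743. -25.  82.] [699.2 -44.6  78.5]
top orange top 104 174 [662. -89. 100.] [757. -17. 107.] [717.6 -45.1 103.9]
top flange 470 ((699.54638671875, -49.33636474609375), (123.12258911132812, 128.35226440429688), 68.60546112060547) [[617.2999877929688, -83.19999694824219], [736.7999877929688, -130.10000610351562], [781.7999877929688, -15.399999618530273], [662.2000122070312, 31.399999618530273]]
side orange top 26 174 [603. -61.  22.] [656.   5.  30.] [625.7 -20.   26. ]
side orange top 52 93 [622. -42.  48.] [653. -17.  56.] [635.3 -26.   52.4]
side orange top 78 99 [642. -75.  74.] [732. -19.  82.] [6
[... 234 characters left out ...]
, -49.599998474121094], [637.2000122070312, -101.5999984741211], [735.5999755859375, -2.700000047683716], [683.4000244140625, 49.29999923706055]]
top neck 240 [ 455. -399.    0.] [ 488. -317.  127.] top [ 468.8 -332.   125.9]
side neck 547 [ 369. -607.   -4.] [526. 716. 719.] top [369.2 715.8 718.9]
tank z 25 34 356 [ 425. -344.   25.] [ 508. -288.   34.] ((466.139404296875, -329.52850341796875), (61.35009002685547, 61.488014221191406), 53.67369842529297)
tank z 76 84 183 [ 447. -344.   76.] [ 485. -308.   84.] ((466.1446228027344, -325.2566223144531), (39.28341293334961, 34.29549789428711), 8.292882919311523)
top ball 714 [ 466.3 -329.4   52.7] 29.2
side ball 384 [ 465.5 -327.1   53.2] 28.2
```

View pics/c1.png

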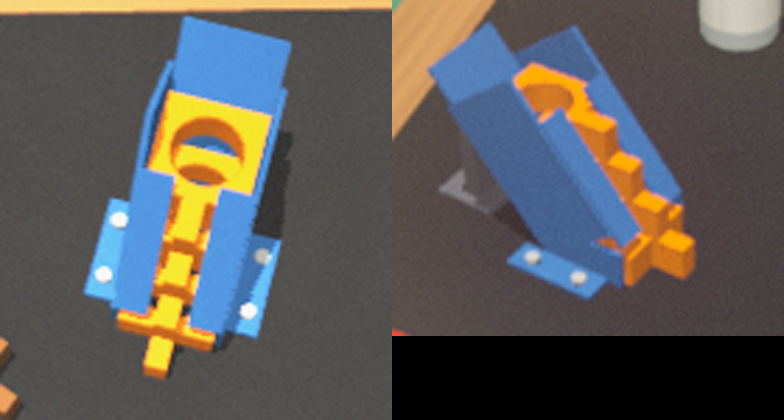

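```bash
python3 - <<'E'
from h import *
f={n:np.load(f"pics/{n}0.npz") for n in("top","side")}
P={n:cloud(n,f[n]['d']) for n in f}
c=np.array([(85,293),(258,337),(112,199),(280,240)])/2.8+[260,80]
q=onz("top",c,8)[:,:2];print(q.round(1).tolist())
s=onz("top",np.array([(119,219),(104,274),(262,257),(248,311)])/2.8+[260,80],9)[:,:2];print("screws",s.round(1).tolist())
# rigid fit to corners (x -15 / 55, y +-60), camera left=+y
m=np.array([(-15,60),(-15,-60),(55,60),(55,-60)],float)
def fit(m,q):
    a=m-m.mean(0);b=q-q.mean(0);th=np.arctan2((a[:,0]*b[:,1]-a[:,1]*b[:,0]).sum(),(a*b).sum());Rm=np.array([[np.cos(th),-np.sin(th)],[np.sin(th),np.cos(th)]])
    t=q.mean(0)-Rm@m.mean(0);return th,t,Rm,(q-(m@Rm.T+t)).round(1).tolist()
th,t,Rm,res=fit(m,q);print("fit",np.degrees(th),t,res)
print("screws in mag",((s-t)@Rm).round(1).tolist())
for n,roi in(("top",(290,100,370,215)),("side",(240,180,325,265))):
    H=cv2.cvtColor(f[n]['im'],cv2.COLOR_BGR2HSV);mk=np.zeros((480,640),bool);mk[roi[1]:roi[3],roi[0]:roi[2]]=1
    mk&=cv2.inRange(H,(8,150,120),(24,255,255))>0
    p=P[n][mk];l=np.c_[(p[:,:2]-t)@Rm,p[:,2]]
    for k in range(4):
        g=l[(abs(l[:,2]-26*(k+1))<3)&(l[:,0]<20*k-34)&(abs(l[:,1])<20)]
        if len(g)>3: print(n,k,len(g),"x",g[:,0].min().round(1),"(exp",20*k-58,") y",g[:,1].min().round(1),g[:,1].max().round(1),g[:,1].mean().round(1))
    g=l[(l[:,2]<28)&(abs(l[:,1])>9)&(l[:,0]<-10)];print("foot body",len(g),g.min(0).round(1),g.max(0).round(1),np.percentile(g[:,0],[5,50]).round(1))
E
```

```text
[[661.5, 24.4], [628.7, -90.2], [727.6, 5.0], [696.2, -108.0]]
screws [[712.8, 0.5], [674.2, 11.4], [684.0, -95.2], [646.5, -84.2]]
fit -15.70187089619954 [659.23184681 -36.80693887] [[0.5, -0.7], [0.1, 0.3], [-0.9, -1.1], [0.2, 1.5]]
screws in mag [[41.5, 50.4], [1.3, 50.5], [39.7, -49.5], [0.6, -49.0]]
top 0 17 x -56.2 (exp -58 ) y -5.7 8.3 -1.2
top 1 20 x -36.5 (exp -38 ) y -5.9 7.4 0.2
top 2 22 x -15.9 (exp -18 ) y -5.9 8.0 -0.5
top 3 15 x 4.2 (exp 2 ) y -5.9 6.9 -2.1
foot body 138 [-50.5 -30.8  -2.2] [-11.3  34.7  27.8] [-34.7 -29.8]
side 0 76 x -57.2 (exp -58 ) y -6.3 10.9 3.3
side 1 77 x -38.0 (exp -38 ) y -10.3 10.3 3.4
side 2 76 x -19.7 (exp -18 ) y -5.9 12.4 3.3
side 3 74 x 0.8 (exp 2 ) y -5.8 11.1 3.3
foot body 215 [-57.1 -54.    0.2] [-11.7  35.7  28. ] [-49.6 -30.5]
```

Bearings agree: magazine at yaw −15.7°, origin (659,−37), lug end residuals about 2 mm, pad (525,290), tank (466,−328). Starting the approach.

send_rows(steps=[[[0,0,0,-0.097,1],[0,0,0,-0.097,1],[2.6,2.6,0,0,1],[2.6,2.6,0,0,1],[2.6,2.6,0,0,1],[2.6,2.6,0,0,1],[2.6,2.6,0,0,1],[2.6,2.6,0,0,1],[2.6,2.6,0,0,1],[2.6,2.6,0,0,1]]])

```text
clock: 0.93
position: [428.6, 296.1, 224.3]
ee_rot: [0.992, -0.126, -0.003, 0.006]
contact_force: [0.3, -0.6, -0.0]
gripper_width: 85.6
```

```bash
cat >> h.py <<'E'
def go(x,y,z,yaw=None):
    s=arm.read_state();M=R.from_quat(s["ee_rot"]).as_matrix();yw=np.arctan2(M[1,0],M[0,0])
    print("t",round(s["clock"],2),"pos",s["position"].round(1),"yaw",np.degrees(yw).round(2),"tilt",np.degrees(np.arccos(-M[2,2])).round(2),"F",s["contact_force"].round(1),"w",round(s["gripper_width"],1),"j",s["joints"].round(2))
    if yaw is not None:
        d=np.radians(yaw);print("turn",round(-(d-yw),4));M=np.array([[np.cos(d),np.sin(d),0],[np.sin(d),-np.cos(d),0],[0,0,-1]])
    print("tool cm",((np.array([x,y,z])-s["position"])@M/10).round(2))
E
python3 -c "
from h import *
go(602.4,-20.8,60,-15.7)"
```

```text
t 0.93 pos [428.6 296.1 224.3] yaw -14.43 tilt 0.72 F [ 0.3 -0.6 -0. ] w 85.6 j [ 0.92  0.22 -0.25  0.   -1.12  0.4 ]
turn 0.0222
tool cm [25.31 25.8  16.43]
```

send_rows(steps=[[[2.8,2.8,0.5,0.022,1],[2.8,2.8,0.5,0,1],[2.8,2.8,0.5,0,1],[2.8,2.8,0.5,0,1],[2.8,2.8,0.5,0,0.6],[2.8,2.8,0.5,0,0.6],[2.8,2.8,0.5,0,0.6],[2.8,2.8,0.5,0,0.6],[2.0,2.0,0.5,0,0.6],[0,0,0,0,0.6]]])

```text
clock: 1.77
position: [602.8, -25.9, 176.1]
ee_rot: [0.99, -0.139, -0.005, 0.006]
contact_force: [-0.1, 1.1, 1.3]
gripper_width: 51.2
```

```bash
python3 -c "
from h import *
go(602.4,-20.8,60,-15.7)"
```

```text
t 1.77 pos [602.8 -25.9 176.1] yaw -16.01 tilt 0.9 F [-0.1  1.1  1.3] w 51.2 j [ 0.23  0.4  -0.12  0.01 -1.07  1.06]
turn -0.0055
tool cm [-0.18 -0.48 11.61]
```

send_rows(steps=[[[-0.1,-0.5,3,0,0.6],[0,0,3,0,0.6],[0,0,3,0,0.6],[0,0,2.5,0,0.6],[0,0,0,0,0.6]]])

```text
clock: 2.18
position: [603.3, -25.1, 57.0]
ee_rot: [0.99, -0.143, -0.004, 0.006]
contact_force: [-0.1, -0.2, -0.5]
gripper_width: 51.0
```

```bash
python3 -c "
from h import *
go(602.4,-20.8,3,-15.7)
im,d=optics.get_image('wrist');cv2.imwrite('pics/w1.png',im);im,d=optics.get_image('side');cv2.imwrite('pics/s1.png',cv2.resize(im[100:300,180:400],None,fx=2.5,fy=2.5))
w=cv2.imread('pics/w1.png');s=cv2.imread('pics/s1.png');cv2.imwrite('pics/j1.png',np.hstack([cv2.resize(w,(400,300)),cv2.resize(s,(330,300))]))
"
```

```text
t 2.18 pos [603.3 -25.1  57. ] yaw -16.42 tilt 0.76 F [-0.1 -0.2 -0.5] w 51.0 j [ 0.23  0.53 -0.25  0.01 -0.8   1.05]
turn -0.0125
tool cm [-0.2  -0.39  5.4 ]
```

View pics/j1.png

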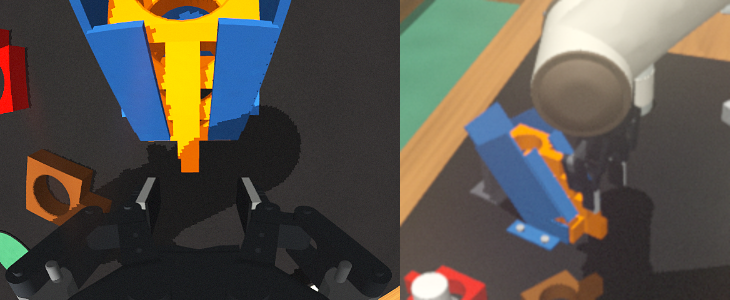

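Wrist view: the lug (190,160) is a little left of the finger midpoint (198,205), i.e. +y, matching the computed 4 mm. Correcting and descending.

send_rows(steps=[[[-0.2,-0.4,1,-0.012,0.6],[0,0,1,0,0.6],[0,0,1,0,0.6],[0,0,0,0,0.6]]])

```text
clock: 2.62
position: [610.4, -18.4, 35.9]
ee_rot: [0.991, -0.134, 0.006, 0.003]
contact_force: [-0.2, 0.3, -0.7]
gripper_width: 51.6
```

```bash
python3 -c "
from h import *
go(602.4,-20.8,3,-15.7)"
```

```text
t 2.62 pos [610.4 -18.4  35.9] yaw -15.42 tilt 0.82 F [-0.2  0.3 -0.7] w 51.6 j [ 0.24  0.55 -0.27  0.02 -0.74  1.05]
turn 0.0049
tool cm [-0.71  0.45  3.29]
```

send_rows(steps=[[[0,0,0,0,0.6],[0,0,0,0,0.6]]])

```text
clock: 2.78
position: [610.9, -18.1, 36.3]
ee_rot: [0.991, -0.134, 0.007, 0.003]
contact_force: [0.2, -0.7, -0.4]
gripper_width: 51.1
```

```bash
python3 -c "
from h import *
go(602.4,-20.8,3,-15.7);go(602.4,-20.8,3,-15.7)"
```

```text
t 2.78 pos [610.9 -18.1  36.3] yaw -15.38 tilt 0.86 F [ 0.2 -0.7 -0.4] w 51.1 j [ 0.24  0.55 -0.27  0.02 -0.74  1.05]
turn 0.0055
tool cm [-0.74  0.49  3.33]
t 2.78 pos [610.9 -18.1  36.3] yaw -15.38 tilt 0.86 F [ 0.2 -0.7 -0.4] w 51.1 j [ 0.24  0.55 -0.27  0.02 -0.74  1.05]
turn 0.0055
tool cm [-0.74  0.49  3.33]
```

send_rows(steps=[[[-0.7,0,0,0,0.6],[0,0,0,0,0.6]]])

```text
clock: 2.95
position: [604.1, -16.2, 36.9]
ee_rot: [0.991, -0.134, 0.008, 0.003]
contact_force: [-0.9, 0.1, -0.2]
gripper_width: 51.3
```

```bash
python3 -c "
from h import *
go(602.4,-20.8,3,-15.7)"
```

```text
t 2.95 pos [604.1 -16.2  36.9] yaw -15.4 tilt 0.92 F [-0.9  0.1 -0.2] w 51.3 j [ 0.25  0.54 -0.29  0.02 -0.73  1.04]
turn 0.0052
tool cm [-0.04  0.49  3.39]
```

send_rows(steps=[[[0,0.4,0.8,0,0.6],[0,0,0.8,0,0.6],[0,0,0.8,0,0.6],[0,0,0,0,0.6]]])

```text
clock: 3.28
position: [603.4, -20.5, 12.1]
ee_rot: [0.991, -0.134, 0.009, 0.002]
contact_force: [0.6, 0.3, 0.4]
gripper_width: 51.5
```

```bash
python3 -c "
from h import *
go(602.4,-20.8,3,-15.7)"
```

```text
t 3.28 pos [603.4 -20.5  12.1] yaw -15.4 tilt 1.04 F [0.6 0.3 0.4] w 51.5 j [ 0.24  0.58 -0.31  0.02 -0.67  1.05]
turn 0.0053
tool cm [-0.09  0.06  0.91]
```

send_rows(steps=[[[-0.1,0,0.8,0,0.6],[0,0,0,0,0.4],[0,0,0,0,0],[0,0,0,0,0],[0,0,0,0,0],[0,0,0,0,0]]])

```text
clock: 3.78
position: [602.1, -20.4, 1.7]
ee_rot: [0.991, -0.134, 0.008, 0.003]
contact_force: [-0.2, -0.7, -0.9]
gripper_width: 13.0
```

```bash
python3 -c "
from h import *
go(602.4,-20.8,3,-15.7)"
```

```text
t 3.78 pos [602.1 -20.4   1.7] yaw -15.4 tilt 0.92 F [-0.2 -0.7 -0.9] w 13.0 j [ 0.24  0.59 -0.32  0.02 -0.65  1.05]
turn 0.0052
tool cm [ 0.04  0.02 -0.13]
```

send_rows(steps=[[[-0.7,0,0,0,0],[-0.7,0,0,0,0],[-0.7,0,0,0,0],[-0.7,0,0,0,0]]])

```text
clock: 4.12
position: [575.5, -12.6, 1.5]
ee_rot: [0.991, -0.134, 0.01, 0.002]
contact_force: [1.1, 0.5, -0.2]
gripper_width: 12.6
```

```bash
python3 -c "
from h import *
go(602.4-.9627*120,-20.8+.2706*120,2,-15.7)"
```

```text
t 4.12 pos [575.5 -12.6   1.5] yaw -15.43 tilt 1.16 F [ 1.1  0.5 -0.2] w 12.6 j [ 0.27  0.56 -0.39  0.02 -0.61  1.02]
turn 0.0046
tool cm [-9.18  0.06 -0.05]
```

send_rows(steps=[[[-1,0,-0.02,0,0],[-1,0,-0.02,0,0],[-1,0,0,0,0],[-1,0,0,0,0],[-1,0,0,0,0]]])

```text
clock: 4.53
position: [521.3, 1.8, 1.5]
ee_rot: [0.991, -0.134, 0.009, 0.002]
contact_force: [0.8, 0.2, -1.1]
gripper_width: 12.3
```

```bash
python3 -c "
from h import *
go(602.4-.9627*120,-20.8+.2706*120,2,-15.7)"
```

```text
t 4.53 pos [521.3   1.8   1.5] yaw -15.42 tilt 1.09 F [ 0.8  0.2 -1.1] w 12.3 j [ 0.32  0.5  -0.53  0.02 -0.53  0.96]
turn 0.0048
tool cm [-3.58 -0.02 -0.05]
```

send_rows(steps=[[[-1,0,-0.02,0,0],[-1,0,-0.02,0,0],[-1,0,0,0,0],[-1,0,0,0,0],[0,0,0,0,0],[0,0,0,0,0]]])

```text
clock: 5.03
position: [472.1, 12.7, 2.0]
ee_rot: [0.991, -0.133, 0.006, 0.003]
contact_force: [0.6, 0.3, -0.9]
gripper_width: 12.5
```

```bash
python3 -c "
from h import *
go(468,306,60,-15.7)
im,d=optics.get_image('wrist');w=im
im,d=optics.get_image('side');s=im[140:320,200:420]
t,d=optics.get_image('top')
cv2.imwrite('pics/j2.png',np.hstack([cv2.resize(w,(400,300)),cv2.resize(s,(370,300))]))
"
```

```text
t 5.03 pos [472.1  12.7   2. ] yaw -15.32 tilt 0.8 F [ 0.6  0.3 -0.9] w 12.5 j [ 0.38  0.44 -0.65  0.03 -0.48  0.9 ]
turn 0.0066
tool cm [ -8.33 -28.12  -5.8 ]
```

View pics/j2.png

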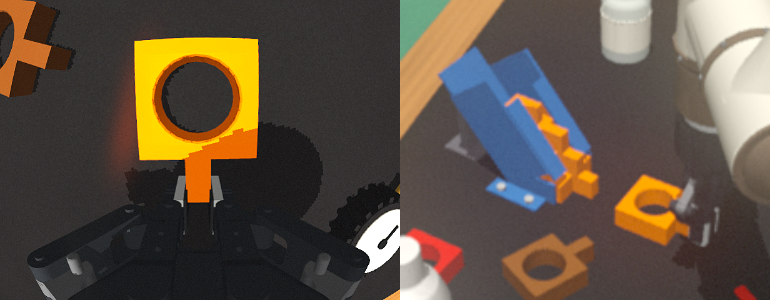

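Wrist and side views: the foot is out at side-crop (650,205), level and square in the jaws; the three others have settled, with a new lug at the mouth (590,185). Lifting and carrying.

send_rows(steps=[[[0,0,-1.5,0,0],[0,0,-2,0,0],[0,0,-2,0,0],[0,0,-2,0,0],[-0.8,-2.8,0,0,0],[-0.8,-2.8,0,0,0],[-0.8,-2.8,0,0,0],[-0.8,-2.8,0,0,0],[-0.8,-2.8,0,0,0],[-0.8,-2.8,0,0,0]]])

```text
clock: 6.02
position: [474.6, 188.9, 78.2]
ee_rot: [0.99, -0.142, 0.005, 0.003]
contact_force: [0.6, -0.2, -1.1]
gripper_width: 12.8
```

send_rows(steps=[[[-0.8,-2.8,0,0,0],[-0.8,-2.8,0,0,0],[-0.8,-2.8,0,0,0],[0,0,0,0,0],[0,0,0,0,0]]])

```text
clock: 6.43
position: [477.1, 286.7, 76.6]
ee_rot: [0.99, -0.14, 0.006, 0.002]
contact_force: [-0.2, -0.6, -1.5]
gripper_width: 12.6
```

```bash
cat > foot.py <<'E'
from h import *
# held/placed foot centre from the top (and side) image: orange top face cloud near the pad
def foot(n):
    im,d=optics.get_image(n);cv2.imwrite(f"pics/f_{n}_{arm.read_state()['clock']:.1f}.png",im)
    H=cv2.cvtColor(im,cv2.COLOR_BGR2HSV);m=cv2.inRange(H,(8,150,110),(26,255,255))>0
    p=cloud(n,d)[m];p=p[(abs(p[:,0]-525)<110)&(abs(p[:,1]-290)<110)]
    if len(p)<50: print(n,"few",len(p));return
    zt=np.percentile(p[:,2],90);q=p[abs(p[:,2]-zt)<3.5]
    b=cv2.minAreaRect(q[:,:2].astype(np.float32))
    A=np.c_[q[:,:2],np.ones(len(q))];g=np.linalg.lstsq(A,q[:,2],rcond=None)[0]
    y=np.radians(-15.5);u=np.array([np.cos(y),np.sin(y)]);v=np.array([-u[1],u[0]])
    a=q[:,:2]@u;c=q[:,:2]@v
    wide=abs(c-np.median(c))>12
    print(n,len(q),"ztop",zt.round(1),"slope",g[:2].round(3),"u",np.percentile(a[wide],[1,99]).round(1),a.max().round(1),"v",np.percentile(c,[1,99]).round(1))
    ce=(a.max()-32)*u+(np.percentile(c,1)+np.percentile(c,99))/2*v;print("  centre",ce.round(1), "from TCP",(ce-arm.read_state()["position"][:2]).round(1))
E
python3 -c "
from foot import *
go(468,306,60,-15.7);foot('top');foot('side')"
```

```text
t 6.43 pos [477.1 286.7  76.6] yaw -16.1 tilt 0.71 F [-0.2 -0.6 -1.5] w 12.6 j [ 0.84  0.43 -0.37  0.02 -0.77  0.44]
turn -0.007
tool cm [-1.4  -1.61  1.66]
top 422 ztop 103.0 slope [-0.01  -0.002] u [404.3 476.9] 477.1 v [370.5 434.9]
  centre [536.5 269.1] from TCP [ 59.  -17.6]
side 764 ztop 102.2 slope [-0.001  0.001] u [413.  476.2] 477.5 v [372.4 436. ]
  centre [537.3 270.5] from TCP [ 60.  -15.2]
```

send_rows(steps=[[[-0.8,-0.8,0,0,0],[-0.9,-0.8,0,0,0],[0,0,2,0,0],[0,0,2,0,0],[0,0,1.5,0,0],[0,0,0.8,0,0],[0,0,0,0,0]]])

```text
clock: 7.12
position: [465.5, 304.9, 13.3]
ee_rot: [0.99, -0.144, 0.007, 0.0]
contact_force: [0.2, -0.6, -1.2]
gripper_width: 12.5
```

```bash
python3 -c "
from foot import *
go(465,306,5,-15.7);foot('top');foot('side')"
```

```text
t 7.12 pos [465.5 304.9  13.3] yaw -16.54 tilt 0.8 F [ 0.2 -0.6 -1.2] w 12.5 j [ 0.88  0.52 -0.43  0.02 -0.62  0.39]
turn -0.0146
tool cm [-0.08 -0.09  0.83]
top 306 ztop 40.0 slope [-0.012  0.005] u [389.2 459.9] 460.6 v [384.7 448. ]
  centre [524.2 286.6] from TCP [ 58.5 -18.6]
side 772 ztop 39.8 slope [-0.002  0.005] u [401.5 459.8] 461.0 v [386.1 450.2]
  centre [525.1 288.3] from TCP [ 58.7 -17.4]
```

send_rows(steps=[[[0,-0.3,0.3,0,0],[0,0,0.3,0,0],[0,0,0.1,0,0],[0,0,0,0,0]]])

```text
clock: 7.55
position: [469.2, 310.7, 10.7]
ee_rot: [0.99, -0.143, 0.01, -0.004]
contact_force: [1.1, -0.9, -1.8]
gripper_width: 12.7
```

```bash
python3 -c "
from foot import *
go(465,306,5,-15.7)"
```

```text
t 7.55 pos [469.2 310.7  10.7] yaw -16.5 tilt 1.2 F [ 1.1 -0.9 -1.8] w 12.7 j [ 0.88  0.53 -0.42  0.02 -0.61  0.38]
turn -0.014
tool cm [-0.27  0.57  0.57]
```

send_rows(steps=[[[0,0,0.1,0,0],[0,0,0,0,0]]])

```text
clock: 7.72
position: [469.5, 311.1, 10.2]
ee_rot: [0.99, -0.143, 0.01, -0.004]
contact_force: [-0.6, 0.7, -1.2]
gripper_width: 12.4
```

send_rows(steps=[[[-0.3,0.45,0.3,0,0],[0,0,0,0,0]]])

```text
clock: 7.88
position: [465.2, 307.4, 7.1]
ee_rot: [0.99, -0.144, 0.01, -0.004]
contact_force: [-1.2, -1.0, -1.6]
gripper_width: 12.4
```

```bash
python3 -c "
from foot import *
go(465.3,307.6,5,-15.7);foot('top');foot('side')"
```

```text
t 7.88 pos [465.2 307.4   7.1] yaw -16.53 tilt 1.28 F [-1.2 -1.  -1.6] w 12.4 j [ 0.88  0.53 -0.44  0.02 -0.59  0.38]
turn -0.0145
tool cm [ 0.01 -0.02  0.21]
top 304 ztop 33.8 slope [-0.005  0.006] u [390.9 456.3] 459.6 v [386.2 448.1]
  centre [523.5 287.7] from TCP [ 57.5 -20.4]
side 795 ztop 33.9 slope [0.    0.012] u [399.6 459. ] 460.1 v [388.8 453. ]
  centre [525.  291.2] from TCP [ 58.7 -17.4]
```

send_rows(steps=[[[0.05,0,0.25,0,0],[0,0,0,0,0]]])

```text
clock: 8.15
position: [467.1, 308.6, 5.4]
ee_rot: [0.99, -0.143, 0.011, -0.005]
contact_force: [-0.4, -0.7, -0.2]
gripper_width: 12.5
```

send_rows(steps=[[[0,0,0.15,0,0],[0,0,0,0,0]]])

```text
clock: 8.32
position: [467.6, 309.0, 4.7]
ee_rot: [0.99, -0.143, 0.012, -0.006]
contact_force: [-0.6, -0.5, 0.9]
gripper_width: 12.4
```

```bash
python3 -c "
from foot import *
go(465.3,307.6,5,-15.7);foot('top');foot('side')"
```

```text
t 8.32 pos [467.6 309.    4.7] yaw -16.42 tilt 1.5 F [-0.6 -0.5  0.9] w 12.4 j [ 0.88  0.53 -0.44  0.03 -0.58  0.38]
turn -0.0126
tool cm [-0.18  0.2  -0.03]
top 285 ztop 31.6 slope [0.003 0.008] u [398. 461.] 461.7 v [388.6 451.9]
  centre [526.4 290.1] from TCP [ 58.7 -19. ]
side 782 ztop 31.4 slope [0.008 0.011] u [401.5 460.1] 461.5 v [390.1 454. ]
  centre [526.6 291.9] from TCP [ 59.  -17.2]
```

send_rows(steps=[[[-0.15,0.1,0.15,0,0],[0,0,0,0,0],[0,0,0,0,0.15],[0,0,0,0,0.5],[0,0,0,0,0.5],[0,0,-1.5,0,0.6],[-1,0,-2,0,0.6],[-1,0,-3.5,0,0.6],[0,0,-4,0,0.6],[0,0,-4,0,0.6]]])

```text
clock: 9.25
position: [439.1, 308.9, 147.2]
ee_rot: [0.99, -0.144, 0.006, 0.003]
contact_force: [1.4, 0.9, 0.1]
gripper_width: 51.5
```

```bash
python3 -c "
from foot import *
go(466,-328.5,190,-15.7);foot('top');foot('side')"
```

```text
t 9.25 pos [439.1 308.9 147.2] yaw -16.52 tilt 0.79 F [1.4 0.9 0.1] w 51.5 j [ 0.92  0.31 -0.34  0.02 -0.92  0.35]
turn -0.0144
tool cm [19.84 60.64 -4.28]
top 184 ztop 30.3 slope [-0.01  -0.004] u [387.4 461.4] 461.8 v [389.1 454.4]
  centre [526.8 291.6] from TCP [ 83.7 -21.1]
side 1264 ztop 30.3 slope [ 0.    -0.002] u [396.7 460.4] 461.2 v [391.1 455. ]
  centre [526.6 293. ] from TCP [ 83.6 -19.9]
```

send_rows(steps=[[[1.2,3.7,-0.6,0,0.6],[1.2,3.7,-0.6,0,0.6],[1.2,3.7,-0.6,0,0.6],[1.2,3.7,-0.6,0,0.6],[1.2,3.7,-0.6,0,0.6],[1.2,3.7,-0.6,0,0.6],[1.2,3.7,-0.6,0,0.6],[1.2,3.7,-0.6,0,0.6],[1.2,3.7,-0.6,0,0.6],[1.2,3.7,-0.6,0,0.6]]])

```text
clock: 10.18
position: [452.7, -83.8, 210.4]
ee_rot: [0.991, -0.135, 0.013, -0.008]
contact_force: [1.0, 0.2, -0.4]
gripper_width: 51.0
```

```bash
python3 -c "
from foot import *
go(466,-328.5,190,-15.7)"
```

```text
t 10.18 pos [452.7 -83.8 210.4] yaw -15.56 tilt 1.73 F [ 1.   0.2 -0.4] w 51.0 j [ 0.17  0.11 -0.42 -0.01 -1.01  1.14]
turn 0.0024
tool cm [ 7.9  23.2   2.04]
```

send_rows(steps=[[[1.2,3.6,0.3,0,0.6],[1.2,3.6,0.3,0,0.6],[1.2,3.6,0.3,0,0.6],[1.2,3.6,0.3,0,0.6],[1.2,3.6,0.3,0,0.6],[1.0,2.8,0.3,0,0.6],[0.6,1.6,0.2,0,0.6],[0,0,0,0,0.6]]])

```text
clock: 10.85
position: [464.6, -338.2, 183.9]
ee_rot: [0.99, -0.14, 0.015, -0.008]
contact_force: [1.2, 0.7, -0.1]
gripper_width: 51.4
```

```bash
python3 -c "
from foot import *
go(466,-328.5,140,-15.7)
P=[]
for n in('top','side'):
    im,d=optics.get_image(n);cv2.imwrite(f'pics/t3_{n}.png',im)
    H=cv2.cvtColor(im,cv2.COLOR_BGR2HSV);m=(cv2.inRange(H,(8,150,90),(26,255,255))>0);p=cloud(n,d);m&=(abs(p[...,0]-525)<100)&(abs(p[...,1]-290)<80)
    cs,h=cv2.findContours(m.astype(np.uint8),cv2.RETR_CCOMP,cv2.CHAIN_APPROX_NONE)
    holes=[c for c,hh in zip(cs,h[0]) if hh[3]>=0 and len(c)>15]
    for c in holes: 
        e=cv2.fitEllipse(c);print(n,len(c),'hole ell at z29',onz(n,e[0],29).round(1),'z16',onz(n,e[0],16).round(1),e[1])
    t=m&(abs(p[...,2]-30)<3);q=p[t][:,:2].astype(np.float32)
    print(n,'topface', len(q));r=cv2.minAreaRect(q);print(r)
"
```

```text
t 10.85 pos [ 464.6 -338.2  183.9] yaw -16.06 tilt 1.97 F [ 1.2  0.7 -0.1] w 51.4 j [-0.36  0.33 -0.19 -0.03 -1.02  1.66]
turn -0.0064
tool cm [-0.13 -0.97  4.39]
top 65 hole ell at z29 [[524.8 287.8  29. ]] z16 [[526.7 292.6  16. ]] (20.318418502807617, 25.25834083557129)
top topface 945
((514.5667114257812, 295.252197265625), (65.69244384765625, 89.65619659423828), 74.23736572265625)
side 66 hole ell at z29 [[523.2 299.8  29. ]] z16 [[526.1 291.9  16. ]] (18.4765625, 28.156312942504883)
side topface 1247
((513.6968383789062, 296.0521240234375), (65.93902587890625, 91.14493560791016), 74.54193115234375)
```

send_rows(steps=[[[-0.1,-1.0,0,0,0.6],[0,0,0,0,0.6],[0,0,1.5,0,0.6],[0,0,1.5,0,0.6],[0,0,1,0,0.6],[0,0,0,0,0.6]]])

```text
clock: 11.45
position: [469.2, -316.8, 145.9]
ee_rot: [0.991, -0.134, 0.017, -0.009]
contact_force: [0.2, -0.1, 0.6]
gripper_width: 51.6
```

```bash
python3 -c "
from foot import *
go(466,-328.5,85,-15.7)
im,d=optics.get_image('wrist');cv2.imwrite('pics/w4.png',cv2.resize(im,(400,300)))
im,d=optics.get_image('side');cv2.imwrite('pics/s4.png',im)
w=cv2.imread('pics/w4.png');cv2.imwrite('pics/j4.png',np.hstack([w,cv2.resize(im[60:220,340:500],(300,300))]))
"
```

```text
t 11.45 pos [ 469.2 -316.8  145.9] yaw -15.38 tilt 2.22 F [ 0.2 -0.1  0.6] w 51.6 j [-0.32  0.35 -0.26 -0.03 -0.92  1.64]
turn 0.0056
tool cm [0.   1.21 6.09]
```

View pics/j4.png

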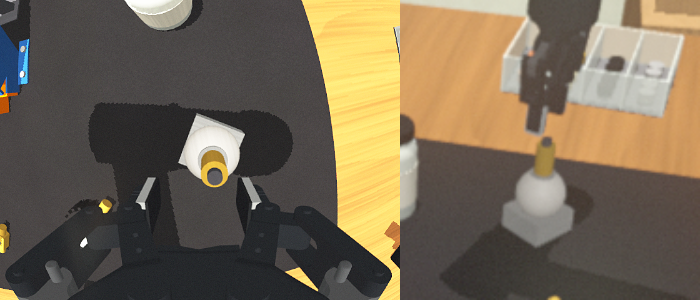

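Wrist view: the neck (214,175) is right of the finger midpoint (200,195), so the tool needs about +1.2 cm in its y, as computed. Correcting before descending.

send_rows(steps=[[[0,1.2,0,0,0.6],[0,0,0,0,0.6],[0,0,0,0,0.6]]])

```text
clock: 11.8
position: [468.4, -330.3, 150.2]
ee_rot: [0.991, -0.132, 0.021, -0.007]
contact_force: [0.2, 0.3, 0.5]
gripper_width: 51.4
```

```bash
python3 -c "
from foot import *
go(466,-328.5,85,-15.7);print(R.from_quat(arm.read_state()['ee_rot']).as_matrix()[:,2])
"
```

```text
t 11.8 pos [ 468.4 -330.3  150.2] yaw -15.24 tilt 2.53 F [0.2 0.3 0.5] w 51.4 j [-0.34  0.35 -0.25 -0.03 -0.93  1.67]
turn 0.0081
tool cm [-0.28 -0.11  6.52]
[ 0.04325642  0.0089998  -0.99902347]
```

send_rows(steps=[[[-0.4,-0.1,1.5,0,0.6],[0,0,1.5,0,0.6],[0,0,1,0,0.6],[0,0,0,0,0.6]]])

```text
clock: 12.13
position: [468.3, -330.3, 112.3]
ee_rot: [0.991, -0.133, 0.025, -0.006]
contact_force: [0.2, -0.5, -1.1]
gripper_width: 50.9
```

```bash
python3 -c "
from foot import *
go(466,-328.5,84,-15.7);print(R.from_quat(arm.read_state()['ee_rot']).as_matrix()[:,2])
"
```

```text
t 12.13 pos [ 468.3 -330.3  112.3] yaw -15.35 tilt 2.93 F [ 0.2 -0.5 -1.1] w 50.9 j [-0.34  0.39 -0.3  -0.03 -0.83  1.67]
turn 0.0062
tool cm [-0.27 -0.11  2.83]
[ 0.05076963  0.00544785 -0.99869553]
```

send_rows(steps=[[[-0.4,-0.1,1.4,0,0.6],[0,0,1.3,0,0.6]]])

```text
clock: 12.3
position: [468.3, -329.6, 87.9]
ee_rot: [0.991, -0.133, 0.028, -0.005]
contact_force: [-0.7, 1.2, -0.1]
gripper_width: 51.5
```

```bash
python3 -c "
from foot import *
go(466,-328.5,85,-15.7)
"
```

```text
t 12.3 pos [ 468.3 -329.6   87.9] yaw -15.32 tilt 3.26 F [-0.7  1.2 -0.1] w 51.5 j [-0.34  0.42 -0.33 -0.03 -0.77  1.67]
turn 0.0066
tool cm [-0.25 -0.05  0.29]
```

send_rows(steps=[[[-0.2,0,0.1,0,0.6],[0,0,0,0,0.3],[0,0,0,0,0],[0,0,0,0,0],[0,0,0,0,0]]])

```text
clock: 12.72
position: [466.1, -329.4, 87.6]
ee_rot: [0.991, -0.133, 0.027, -0.005]
contact_force: [-0.6, 0.3, -3.3]
gripper_width: 20.5
```

```bash
python3 -c "
from foot import *
go(466,-328.5,85,-15.7)
"
```

```text
t 12.72 pos [ 466.1 -329.4   87.6] yaw -15.34 tilt 3.18 F [-0.6  0.3 -3.3] w 20.5 j [-0.34  0.42 -0.33 -0.03 -0.77  1.67]
turn 0.0063
tool cm [-0.04 -0.09  0.26]
```

send_rows(steps=[[[0,0,-0.5,0,0],[0,0,-1,0,0],[0,0,-1.5,0,0],[0,0,-2,0,0],[0,0,-2,0,0],[0,0,-2,0,0],[0,0,-1,0,0],[0,0,0,0,0]]])

```text
clock: 13.38
position: [457.2, -328.3, 193.7]
ee_rot: [0.991, -0.134, 0.024, -0.006]
contact_force: [-0.2, -0.2, -3.5]
gripper_width: 20.2
```

```bash
python3 -c "
from foot import *
go(526.6,292.1,190,-15.7)
"
```

```text
t 13.38 pos [ 457.2 -328.3  193.7] yaw -15.45 tilt 2.86 F [-0.2 -0.2 -3.5] w 20.2 j [-0.35  0.29 -0.22 -0.03 -1.01  1.66]
turn 0.0044
tool cm [-10.1  -61.61   0.37]
```

send_rows(steps=[[[-0.2,-1.2,0,0,0],[-0.4,-2.4,0,0,0],[-0.4,-2.5,0,0,0],[-0.4,-2.5,0,0,0],[-0.4,-2.5,0,0,0],[-0.4,-2.5,0,0,0],[-0.4,-2.5,0,0,0],[-0.4,-2.5,0,0,0],[-0.4,-2.5,0,0,0],[-0.4,-2.5,0,0,0]]])

```text
clock: 14.22
position: [477.1, -79.8, 191.1]
ee_rot: [0.99, -0.14, 0.018, -0.008]
contact_force: [0.1, -0.8, -3.1]
gripper_width: 20.3
```

```bash
python3 -c "
from foot import *
go(526.6,292.1,190,-15.7)
"
```

```text
t 14.22 pos [477.1 -79.8 191.1] yaw -16.1 tilt 2.24 F [ 0.1 -0.8 -3.1] w 20.3 j [ 0.17  0.16 -0.41 -0.   -0.96  1.12]
turn -0.0071
tool cm [ -5.3  -37.15   0.11]
```

send_rows(steps=[[[-0.4,-2.5,0,0,0],[-0.4,-2.5,0,0,0],[-0.4,-2.5,0,0,0],[-0.4,-2.5,0,0,0],[-0.4,-2.5,0,0,0],[-0.4,-2.5,0,0,0],[-0.4,-2.5,0,0,0],[-0.4,-2.5,0,0,0],[-0.4,-2.5,0,0,0]]])

```text
clock: 14.97
position: [493.9, 160.1, 187.3]
ee_rot: [0.99, -0.139, 0.01, -0.006]
contact_force: [-0.2, 0.2, -3.0]
gripper_width: 20.5
```

```bash
python3 -c "
from foot import *
go(526.6,292.1,190,-15.7)
"
```

```text
t 14.97 pos [493.9 160.1 187.3] yaw -16.05 tilt 1.3 F [-0.2  0.2 -3. ] w 20.5 j [ 0.63  0.23 -0.33  0.01 -0.98  0.66]
turn -0.006
tool cm [ -0.42 -13.6   -0.27]
```

send_rows(steps=[[[-0.1,-2.5,0,0,0],[-0.1,-2.5,0,0,0],[-0.1,-2.5,0,0,0],[-0.1,-2.5,0,0,0],[0,-1.8,0,0,0],[0,-1,0,0,0],[0,0,0,0,0],[0,0,0,0,0]]])

```text
clock: 15.63
position: [517.4, 295.4, 180.5]
ee_rot: [0.991, -0.136, 0.003, -0.001]
contact_force: [0.3, -0.6, -4.4]
gripper_width: 20.0
```

```bash
cat > ball.py <<'E'
from foot import *
def ball():
    T=arm.read_state()["position"];out=[]
    for n in('top','side'):
        im,d=optics.get_image(n);cv2.imwrite('pics/b_%s_%.1f.png'%(n,arm.read_state()['clock']),im)
        H=cv2.cvtColor(im,cv2.COLOR_BGR2HSV);p=cloud(n,d)
        c=T+[0,0,-36];m=(np.linalg.norm(p-c,axis=-1)<40)&(H[...,1]<60)&(H[...,2]>100)&(p[...,2]<c[2]+24)&(p[...,2]>c[2]-25)
        q=p[m]
        if len(q)<60: print(n,'few',len(q));continue
        A=np.c_[2*q,np.ones(len(q))]
        # centre with radius fixed at 30
        from scipy.optimize import least_squares
        r=least_squares(lambda x:np.linalg.norm(q-x,axis=1)-30,c,loss='soft_l1');print(n,len(q),'ball',r.x.round(1),'rms',np.sqrt(np.mean(r.fun**2)).round(2),'from TCP',(r.x-T).round(1))
E
python3 -c "
from ball import *
go(526.6,292.1,190,-15.7);ball()
"
```

```text
t 15.63 pos [517.4 295.4 180.5] yaw -15.67 tilt 0.43 F [ 0.3 -0.6 -4.4] w 20.0 j [ 0.79  0.37 -0.15  0.   -1.05  0.5 ]
turn 0.0006
tool cm [ 0.98  0.07 -0.95]
top 687 ball [516.6 295.  145.2] rms 0.71 from TCP [ -0.8  -0.4 -35.3]
side 1090 ball [515.6 294.9 144.6] rms 0.84 from TCP [ -1.7  -0.5 -35.9]
```

send_rows(steps=[[[0.6,0,0.5,0,0],[0.5,0,1,0,0],[0,0,1.5,0,0],[0,0,1.5,0,0],[0,0,1.2,0,0],[0,0,0.8,0,0],[0,0,0,0,0]]])

```text
clock: 16.32
position: [530.9, 284.5, 111.7]
ee_rot: [0.99, -0.141, 0.004, -0.002]
contact_force: [-0.9, -0.4, -4.2]
gripper_width: 20.5
```

```bash
python3 -c "
from ball import *
go(526.6,292.1,85,-15.7);ball()
"
```

```text
t 16.32 pos [530.9 284.5 111.7] yaw -16.18 tilt 0.47 F [-0.9 -0.4 -4.2] w 20.5 j [ 0.76  0.45 -0.21  0.   -0.9   0.52]
turn -0.0083
tool cm [-0.62 -0.61  2.67]
top 461 ball [530.  284.1  76.4] rms 0.73 from TCP [ -0.9  -0.4 -35.2]
side 864 ball [529.4 284.5  76.6] rms 0.86 from TCP [ -1.5  -0.1 -35.1]
```

send_rows(steps=[[[-0.5,-0.65,0.5,0,0],[0,0,0,0,0]]])

```text
clock: 16.58
position: [530.0, 293.8, 109.8]
ee_rot: [0.99, -0.141, 0.006, -0.004]
contact_force: [-0.0, -0.6, -3.6]
gripper_width: 20.3
```

```bash
python3 -c "
from ball import *
go(527.8,292.4,85,-15.7);ball()
"
```

```text
t 16.58 pos [530.  293.8 109.8] yaw -16.18 tilt 0.85 F [-0.  -0.6 -3.6] w 20.3 j [ 0.78  0.46 -0.21  0.01 -0.89  0.51]
turn -0.0084
tool cm [-0.17  0.2   2.48]
top 482 ball [529.3 293.5  74.6] rms 0.8 from TCP [ -0.6  -0.4 -35.2]
side 872 ball [529.  293.6  74.8] rms 0.84 from TCP [ -1.   -0.2 -35. ]
```

send_rows(steps=[[[-0.2,0.2,1.0,0,0],[0,0,0.8,0,0],[0,0,0,0,0]]])

```text
clock: 16.93
position: [528.7, 293.3, 93.0]
ee_rot: [0.99, -0.14, 0.008, -0.006]
contact_force: [0.1, -0.9, -4.3]
gripper_width: 20.4
```

```bash
python3 -c "
from ball import *
go(527.6,292.4,84,-15.7);ball()
"
```

```text
t 16.93 pos [528.7 293.3  93. ] yaw -16.1 tilt 1.14 F [ 0.1 -0.9 -4.3] w 20.4 j [ 0.78  0.47 -0.24  0.01 -0.84  0.51]
turn -0.007
tool cm [-0.08  0.12  0.9 ]
top 444 ball [528.1 293.1  57.8] rms 0.77 from TCP [ -0.5  -0.3 -35.2]
side 887 ball [527.3 293.2  57.5] rms 0.94 from TCP [ -1.4  -0.1 -35.5]
```

Ball within about 1.5 mm of the seat axis. Lowering in small steps to contact.

send_rows(steps=[[[-0.1,0.1,0.4,0,0],[0,0,0,0,0]]])

```text
clock: 17.2
position: [528.2, 293.0, 89.9]
ee_rot: [0.99, -0.14, 0.009, -0.006]
contact_force: [-0.4, -0.5, -4.4]
gripper_width: 20.2
```

send_rows(steps=[[[0,0,0.3,0,0],[0,0,0,0,0]]])

```text
clock: 17.37
position: [528.4, 293.1, 86.9]
ee_rot: [0.99, -0.14, 0.009, -0.006]
contact_force: [0.1, -0.2, -3.8]
gripper_width: 20.4
```

```bash
python3 -c "
from ball import *
go(527.6,292.4,84,-15.7);ball()
"
```

```text
t 17.37 pos [528.4 293.1  86.9] yaw -16.09 tilt 1.27 F [ 0.1 -0.2 -3.8] w 20.4 j [ 0.78  0.48 -0.25  0.01 -0.83  0.51]
turn -0.0068
tool cm [-0.06  0.08  0.29]
top 407 ball [527.9 292.9  51.5] rms 0.79 from TCP [ -0.5  -0.2 -35.4]
side 861 ball [527.4 293.3  51.4] rms 0.9 from TCP [ -1.    0.3 -35.4]
```

send_rows(steps=[[[-0.05,0.05,0.2,0,0],[0,0,0,0,0]]])

```text
clock: 17.63
position: [528.6, 293.2, 85.8]
ee_rot: [0.99, -0.14, 0.01, -0.007]
contact_force: [-0.5, -0.2, -5.2]
gripper_width: 20.7
```

send_rows(steps=[[[0,0,0.15,0,0],[0,0,0,0,0]]])

```text
clock: 17.8
position: [528.7, 293.0, 84.9]
ee_rot: [0.99, -0.139, 0.01, -0.007]
contact_force: [-1.2, -0.2, -3.9]
gripper_width: 20.6
```

```bash
python3 -c "
from ball import *
go(527.6,292.4,84,-15.7);ball();foot('side')
"
```

```text
t 17.8 pos [528.7 293.   84.9] yaw -16.05 tilt 1.4 F [-1.2 -0.2 -3.9] w 20.6 j [ 0.78  0.48 -0.25  0.01 -0.82  0.51]
turn -0.006
tool cm [-0.09  0.08  0.09]
top 393 ball [528.2 292.6  49.4] rms 0.85 from TCP [ -0.4  -0.3 -35.5]
side 876 ball [527.6 293.1  49.1] rms 0.92 from TCP [ -1.1   0.1 -35.9]
side 763 ztop 30.8 slope [-0.001 -0.001] u [371.8 459.2] 460.9 v [392.  455.4]
  centre [526.5 293.7] from TCP [-2.3  0.6]
```

send_rows(steps=[[[-0.05,0,0.15,0,0],[0,0,0,0,0]]])

```text
clock: 18.12
position: [528.5, 293.1, 84.1]
ee_rot: [0.99, -0.139, 0.01, -0.007]
contact_force: [-0.4, -0.0, -2.3]
gripper_width: 20.7
```

send_rows(steps=[[[0,0,0.15,0,0],[0,0,0,0,0]]])

```text
clock: 18.28
position: [528.9, 293.3, 84.0]
ee_rot: [0.99, -0.139, 0.011, -0.007]
contact_force: [0.2, -1.2, -2.9]
gripper_width: 20.2
```

send_rows(steps=[[[-0.1,0,0.25,0,0],[0,0,0,0,0]]])

```text
clock: 18.45
position: [529.3, 293.8, 83.9]
ee_rot: [0.99, -0.138, 0.013, -0.008]
contact_force: [-1.6, -0.8, -2.9]
gripper_width: 20.3
```

```bash
python3 -c "
from ball import *
go(527.6,292.4,84,-15.7);ball()
import glob
im=cv2.imread(sorted(glob.glob('pics/b_side*'))[-1]);t=cv2.imread(sorted(glob.glob('pics/b_top*'))[-1])
cv2.imwrite('pics/j5.png',np.hstack([cv2.resize(im[290:450,230:390],(400,400)),cv2.resize(t[180:320,80:220],(400,400))]))
"
```

```text
t 18.45 pos [529.3 293.8  83.9] yaw -15.92 tilt 1.69 F [-1.6 -0.8 -2.9] w 20.3 j [ 0.78  0.48 -0.26  0.01 -0.81  0.5 ]
turn -0.0038
tool cm [-0.12  0.18 -0.01]
top 389 ball [529.  293.5  48.6] rms 0.88 from TCP [ -0.3  -0.3 -35.3]
side 876 ball [528.2 293.9  48.1] rms 0.92 from TCP [ -1.    0.1 -35.8]
```

View pics/j5.png

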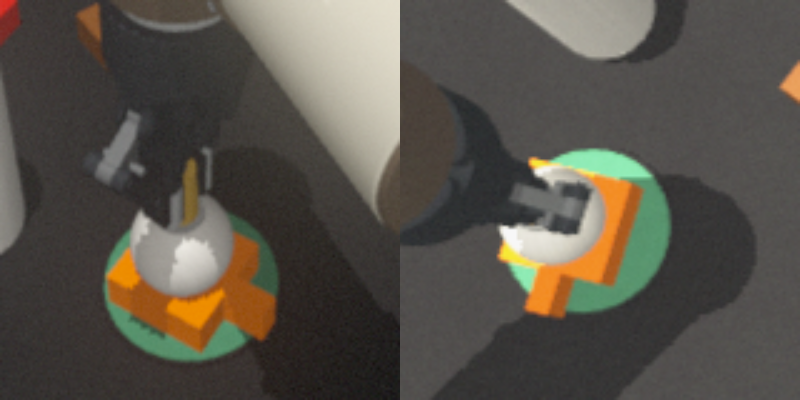

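Crops: the ball sits in the foot's hole at side crop (180,240), the neck upright between the pads. Height has stopped falling, so it is seated; releasing slowly.

send_rows(steps=[[[0,0,0,0,0.26],[0,0,0,0,0.3],[0,0,0,0,0.4],[0,0,0,0,0.5],[0,0,0,0,0.5]]])

```text
clock: 18.97
position: [531.2, 296.0, 84.0]
ee_rot: [0.99, -0.138, 0.015, -0.01]
contact_force: [-1.0, 0.3, -0.7]
gripper_width: 42.7
```

```bash
python3 -c "
from ball import *
go(527.6,292.4,84,-15.7);ball()
"
```

```text
t 18.97 pos [531.2 296.   84. ] yaw -15.89 tilt 2.03 F [-1.   0.3 -0.7] w 42.7 j [ 0.78  0.48 -0.25  0.02 -0.8   0.5 ]
turn -0.0033
tool cm [-0.25  0.45  0.  ]
top 372 ball [529.2 293.5  48.7] rms 1.07 from TCP [ -2.   -2.5 -35.3]
side 799 ball [528.2 293.8  48.1] rms 0.92 from TCP [ -3.   -2.3 -36. ]
```

send_rows(steps=[[[0,0.2,-1,0,0.5],[0,0,-2,0,0.5],[0,0,-2.5,0,0.5],[0,0,-3,0,0.5],[-2,0,-3,0,0.5],[-2,1,-1,0,0.5],[-2,2,0,0,0.5],[-1,3,0,0,0.5],[0,3,0,0,0.5],[0,2,0,0,0.5]]])

```text
clock: 19.9
position: [427.4, 205.5, 216.2]
ee_rot: [0.99, -0.136, 0.017, -0.013]
contact_force: [0.5, -0.5, 0.6]
gripper_width: 42.8
```

send_rows(steps=[[[0,3,0,0,0.5],[0,3,0,0,0.5],[0,3,0,0,0.5],[0,3,0,0,0.5],[0,2,0,0,0.5],[0,0,0,0,0.5],[0,0,0,0,0.5],[0,0,0,0,0.5]]])

```text
clock: 20.57
position: [384.6, 61.1, 218.3]
ee_rot: [0.99, -0.137, 0.022, -0.017]
contact_force: [0.2, 0.7, 0.7]
gripper_width: 42.8
```

```bash
python3 - <<'E'
from foot import *
go(0,0,0)
for n in('top','side'):
    im,d=optics.get_image(n);cv2.imwrite(f'pics/end_{n}.png',im);p=cloud(n,d);H=cv2.cvtColor(im,cv2.COLOR_BGR2HSV)
    near=(abs(p[...,0]-527)<45)&(abs(p[...,1]-292)<45)
    q=p[near&(H[...,1]<60)&(p[...,2]>45)&(p[...,2]<72)]
    from scipy.optimize import least_squares
    r=least_squares(lambda x:np.linalg.norm(q-x,axis=1)-30,[527,292,49],loss='soft_l1').x
    k=p[near&(p[...,2]>108)&(p[...,2]<126)];print(n,'ball',r.round(1),'neck',k.mean(0).round(1),len(k),'off',(k.mean(0)-r).round(1))
    foot(n)
E
python3 -c "
import cv2,numpy as np
a=cv2.imread('pics/end_top.png');b=cv2.imread('pics/end_side.png')
cv2.imwrite('pics/j6.png',np.vstack([np.hstack([cv2.resize(a,(400,300)),cv2.resize(b,(400,300))]),np.hstack([cv2.resize(b[300:450,220:420],(400,300)),cv2.resize(b[150:300,200:400],(400,300))])]))"
```

```text
t 20.57 pos [384.6  61.1 218.3] yaw -15.74 tilt 3.21 F [0.2 0.7 0.7] w 42.8 j [ 0.58 -0.05 -0.57  0.   -0.99  0.71]
tool cm [-36.19  17.13  19.76]
top ball [529.  293.5  48.6] neck [529.1 289.6 116.8] 179 off [ 0.2 -3.9 68.3]
top 436 ztop 32.0 slope [-0.002  0.   ] u [375.  462.7] 463.1 v [391.4 454.9]
  centre [528.5 292.5] from TCP [143.5 230.8]
side ball [528.  293.8  47.9] neck [527.8 295.6 116.1] 219 off [-0.2  1.7 68.2]
side 748 ztop 30.5 slope [-0.003  0.   ] u [372.4 459.4] 462.2 v [393.6 457.2]
  centre [528.2 294.9] from TCP [143.4 233.1]
```

View pics/j6.png

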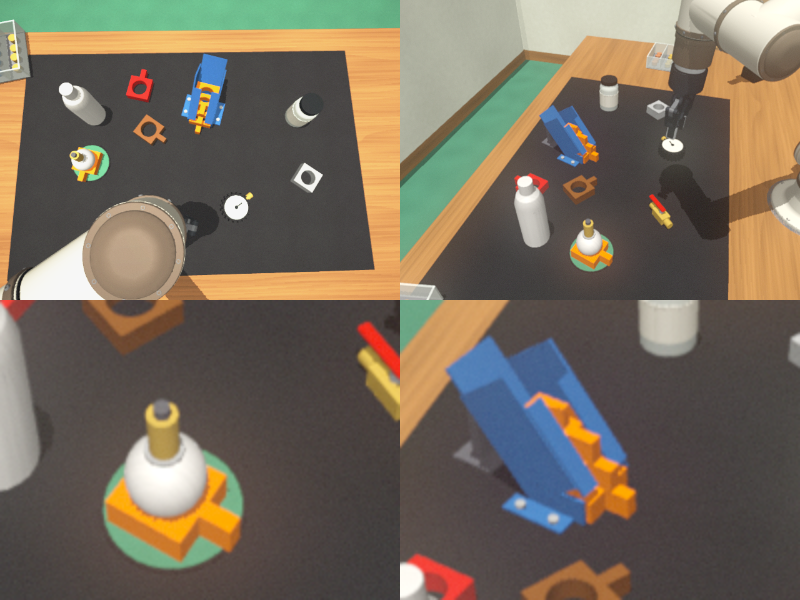

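The final view shows the tank upright in the foot on the pad (side crop 165,480). Three feet are in the magazine, the bystanders haven't moved, and the arm is clear. Handing in.

```bash
python3 -c "
from bench import job
print(job.job_done())"
```

```text
the job is handed in; nothing more can be done
None
```

The job is done and handed in at about 21 s of the 64 s allowed. I pulled the bottom foot out by its lug along the bench. The other three dropped one place and stayed in the magazine. I then set the foot on the green pad and stood the tank in its seat.

- **Tank:** it stands upright in both views. The ball centre reads 48 mm up against about 49 expected. The neck top leans 4 mm one way in the top view and 2 mm the other way in the side view, which I put down to camera bias.
- **Foot:** it lies flat, but about 4–5 mm from the pad's centre. It was about 2.5 mm off when let go, and seems to have crept a little further while I seated the tank. I left it, because pushing it with the tank in place seemed riskier.
- **Forces and bystanders:** the forces I read after each move were all about 5 N or less. The bottle, jar, gauge, valve and the brown and red look-alikes look unmoved in the last pictures. I judged that by eye and did not measure it.
- **Tool tilt:** the tool drifted up to about 3° off vertical during the moves. The rows can't correct that.

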